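# Pry open the lamp warm-up box and hover a lamp over its socket

### The job

Use the orange-handled spatula to pry the green cover of the white lamp warm-up box up through the notch in its front and swing it back past upright, keeping the gripper itself off the box and its cover, then lay the spatula down on the bench. Take the lamp with the blue plug from the rack, lift it clear above the reagent bottles and carry it over them to the box. Finish still holding it there, upright and at rest, its plug centred about 1 cm above the socket and squared up with it for the pin check, the lamp never touching the box; leave the other lamps, the bottles and the beaker where they are.

Things in the scene. Friction and masses are not known exactly. Their poses are not given: they have to be found in the camera images.
- bay: white lamp warm-up box, fixed to the bench, 140 x 120 mm (x, y), rim 75 mm high, walls 6 mm. Origin: centre of its underside; its front (notch side) faces its own -x, its cover is hinged along its +x side. It does not move when pushed.
- bay_notch (a point): centre of the pry notch in the front wall, on the wall's outer face (70 mm in front of the box's centre, 66.5 mm above the bench). The notch is 60 mm wide (along the box's y) and 17 mm high, from 58 mm above the bench up to the underside of the shut cover at 75 mm; behind it there is a free space 35 mm deep (from the outer face) before the socket block. Axes as the box.
- bay_socket (a point): centre of the socket's mouth, 65 mm above the bench, 10 mm below the box's rim: a rectangular hole 46 x 32 mm (along the box's x, y), 15 mm deep, in a black block at the middle of the box. Axes as the box.
- bay_hinge (a point): middle of the cover's hinge axis, 70 mm behind the box's centre, 78 mm above the bench; the axis lies along the box's y. Axes as the box.
- cover (a joint): hinge angle of the green cover, rad: 0 shut, 1.57 upright, 2.1 fully back (stop). The cover is a plate 146 x 122 x 6 mm of 0.08 kg, with no handle. It starts shut or up to 0.05 ajar. Its stiff hinge (about 0.08 N m) keeps it where it is left; lifting it at its front takes about 1 to 1.5 N.
- cover_lip (a point): middle of the cover's free (front) edge, underside, 146 mm from the hinge; when shut it stands 6 mm proud of the front wall at 75 mm above the bench. It moves with the cover: at angle a it is about 146 cos(a) mm in front of the hinge and 146 sin(a) mm above it. Axes as the cover.
- spatula: prying spatula lying on the bench, 0.09 kg: orange handle 100 x 18 x 22 mm (x, y, z; from x = -60 to 40 mm) and a steel blade 20 mm wide, 3 mm thick, on to x = 120 mm, its mid-plane 11 mm above the handle's underside. Origin: on the handle's underside, near the centre of mass, a good place to grip across the 18 mm; x points along the blade to its tip, z up.
- spatula_tip (a point): middle of the blade's tip, 120 mm ahead of the spatula's origin and 11 mm above its underside. Axes as the spatula.
- lamp_blue: upright lamp, 125 mm tall, about 0.11 kg: blue plug 42 x 28 x 30 mm (x, y, z), above it a round glass tube 34 mm in diameter. Origin: centre of the plug's underside; x along the plug's long side, z up. It starts 12 mm deep in one of the three rack pockets (any of them), its underside 8 mm above the bench. This is the lamp to carry; its plug fits the socket either way round (half a turn).
- lamp_red: upright lamp, 125 mm tall, about 0.11 kg: red plug 42 x 28 x 30 mm (x, y, z), above it a round glass tube 34 mm in diameter. Origin: centre of the plug's underside; x along the plug's long side, z up. It starts 12 mm deep in one of the three rack pockets (any of them), its underside 8 mm above the bench. Leave alone.
- lamp_yellow: upright lamp, 125 mm tall, about 0.11 kg: yellow plug 42 x 28 x 30 mm (x, y, z), above it a round glass tube 34 mm in diameter. Origin: centre of the plug's underside; x along the plug's long side, z up. It starts 12 mm deep in one of the three rack pockets (any of them), its underside 8 mm above the bench. Leave alone.
- lamp_rack: grey lamp rack, a block 230 x 60 x 20 mm (x, y, z) fixed to the bench, with three pockets 75 mm apart along its x, 46 x 32 mm and 12 mm deep. Origin: centre of its underside. The lamps' axes start parallel to its axes.
- caddy: grey open bottle caddy 200 x 80 x 50 mm, fixed, between the lamp rack and the box; two bottles stand in it, their tops 135 mm above the bench. Origin: centre of its underside, x along its length.
- bottle_amber: amber reagent bottle, 60 mm in diameter, 130 mm tall, standing in the caddy. Origin: centre of its underside. Leave alone.
- bottle_white: white reagent bottle with a blue cap, 60 mm in diameter, 130 mm tall, standing in the caddy. Origin: centre of its underside. Leave alone.
- wash_bottle: white wash bottle with a red cap, 60 mm in diameter, 150 mm tall, on the bench farther back. Origin: centre of its underside. Leave alone.
- beaker: white beaker, 70 mm in diameter, 85 mm tall, on the bench farther back. Origin: centre of its underside. Leave alone.
Mind the look-alikes: they are no part of the job. Of the things that look like the spatula, take the one that is nearest to the robot's base at the start.

How it is judged:
By the outcome, as a careful person would: the job done as asked, in the order asked, and still so for the second after the job is handed in, while the arm keeps its last pose, push and grip.
It also fails if it takes over 72 s, if anything falls off the work surface, if the arm or the gripper's body presses on something with over 40 N, if the wrist force passes 120 N, or if a joint passes its speed limit or range.

### The arm

A 6-joint arm with a two-finger parallel gripper is mounted at the origin on the work surface. World frame = base frame: x ahead of the robot, y to its left, z up, the work surface at z = 0. Lengths are in mm, angles in rad, forces in N, time in s.
With the tool pointing down it reaches from about 275 to 750 mm from the base axis. Payload 10.2 kg.
Tool frame: the origin (TCP) lies between the finger pads; the fingertips stand 19 mm ahead of it and the grasp point (between the pads) is the TCP; z points along the fingers, y is the line along which they close (so a half turn about z gives the same grasp; the last joint's range is limited). The gripper opens to 85 mm and grips with 20 to 120 N. Pads are 22 mm wide; open, the fingers measure 114 mm over their backs; the gripper's body (76 mm by 85 mm) begins 54 mm behind the grasp point. The pads swing forward as they close: fully open they stand 13 mm farther back than shut.
Start: joints at [-0.223, 0.313, 1.498, -0, 1.331, -0.223], TCP at [525.006, -0.014, 250.294] pointing down, gripper open.
Joint ranges: [-2.94, 2.94], [-0.97, 2.17], [0.19, 2.56], [-1.23, 4.37], [0.02, 3.11], [-2.88, 2.88]. Speed limits (rad/s): [2.39, 2.39, 3.01, 3.14, 3.14, 3.14].

### API

Orientations are given as a unit quaternion [w, x, y, z].
In Python, from rig import sense, capture, finish_job gives the robot as it stands. The module is installed in compiled form; this text tells all that it offers.
- The arm moves only by the tool move_arm, never from a script. Its argument "moves" is a list of rows, each an object with "turn": the turn, a rotation vector about the tool's x, y, z in rad, a list of three; "translation": the shift along the tool's x, y, z in mm, a list of three; "hand": the opening, from 0 (shut) to 1 (fully open). In form: [{"turn": [wx, wy, wz], "translation": [x, y, z], "hand": hand}, ...]. A call has 1 to 10 rows; each row shifts and turns the commanded pose from where the row before left it, along the tool's axes as they then stand; what a row does not reach is not made up. A row lasts 1/12 s, in which the tool goes at most 41.7 mm and 7.16 degrees, less where a joint would pass 70% of its speed; a pose out of reach is approached as far as the arm can. A call with a gripper value outside its range is refused whole. The fingers move at their own pace and stop on an object; "grip_force" is the grip in N (left out, the last holds). Time passes only in rows, so rows that do not move let the fingers close. It gives the time, the measured TCP pose, the force, the opening and the grip force at its end, in the units of the state.
- sense(): the state, without advancing time (a new reading comes with each control period).
- capture(name): name is "scene" or "side" or "wrist"; returns a dict with "image" (480x640x3 uint8, blue, green, red), "z_map" (480x640 float32, mm along the optical axis (not along the pixel's ray), 0 where there is no reading), "vertical_fov" (degrees; the focal length in pixels is half the picture's height over the tangent of half this angle, whatever the lens; pixels are square), "cx", "cy" (the principal point, pixels), "R" (3x3) and "t" (3): a world point X has camera coordinates R X + t; the wrist camera has in their place "T_tool_cam" (4x4, takes a point from camera to tool coordinates, whose origin is the TCP and whose axes are the flange's). Camera axes: x right, y down, z forward; pixel columns grow to the right and rows downward; lengths in mm; the calibration is good to about 2 mm. A picture is of the moment at which its call begins: read the wrist's pose just before it.
- finish_job(): hands the job in; it is judged then, once.
The state is a dict: "time_s": time; "joints": joint angles; "dq": joint speeds; "tau": joint torques, N m; "eef_pos": TCP position; "ee_rot": TCP orientation; "force": force on the tool from outside, world axes, zero at the start; "wrist_torque": the same for the moment, N m; "grip_width": opening from 0.0 (shut) to 1.0 (fully open); "grip_force": force on a finger pad.
Only numpy, scipy, OpenCV 4.12 (cv2) and the standard library are available. Lean on these libraries where they do the work, as an engineer would, in place of code of your own. Each camera call takes 0.05 s, during which the arm holds its last target. There are 200 camera calls.

## Working session

There is one attempt and no reset: what is moved stays moved. The work goes in short steps, Python scripts to look and compute and a tool call to move; the robot and the scene stay as the last step left them, time stands still between calls to the robot, and variables do not carry over. Pictures are saved under pics/ and viewed, at most 10 in all, crops included, and the job is handed in when it is done.

Besides the shell and the picture viewer there is one more tool, called after ">>>" as name(argument=value, ...), one argument or row to a line, values as JSON. move_arm: Moves the arm, as the interface text tells. Its arguments: {"type":"object","properties":{"moves":{"type":"array","items":{"type":"object","properties":{"turn":{"type":"array","items":{"type":"number"}},"translation":{"type":"array","items":{"type":"number"}},"hand":{"type":"number"}}}},"grip_force":{"type":"number"}},"required":["moves"]}

```bash
mkdir -p pics; cat > h.py <<'E'
import numpy as np, cv2, pickle
from rig import sense, capture, finish_job
from scipy.spatial.transform import Rotation as Ro
def q2R(q): return Ro.from_quat([q[1],q[2],q[3],q[0]]).as_matrix()
def grab(n):
    s=sense(); c=capture(n)
    c['f']=240/np.tan(np.radians(c['vertical_fov'])/2)
    if 'R' not in c:
        T=np.array(c['T_tool_cam']); Rt=q2R(s['ee_rot'])
        Rwc=Rt@T[:3,:3]; o=Rt@T[:3,3]+np.array(s['eef_pos'])
        c['R']=Rwc.T; c['t']=-Rwc.T@o
    c['R']=np.array(c['R']);c['t']=np.array(c['t'])
    return c
def cloud(c):
    v,u=np.mgrid[:480,:640]; z=c['z_map']
    P=np.stack([(u-c['cx'])/c['f']*z,(v-c['cy'])/c['f']*z,z],-1)
    return (P-c['t'])@c['R']
def ray(c,u,v,h):
    d=c['R'].T@np.array([(u-c['cx'])/c['f'],(v-c['cy'])/c['f'],1]); o=-c['R'].T@c['t']
    return o+d*(h-o[2])/d[2]
def proj(c,X):
    p=c['R']@np.array(X)+c['t']; return c['f']*p[0]/p[2]+c['cx'],c['f']*p[1]/p[2]+c['cy']
E
python3 - <<'E'
from h import *
s=sense();print(s)
for n in ['scene','side','wrist']:
    c=grab(n); pickle.dump(c,open(n+'.pkl','wb')); cv2.imwrite(f'pics/{n}0.png',c['image']); print(n,c['vertical_fov'],c['R'].round(3).tolist(),c['t'].round(1))
E
```

```text
{'time_s': 0.0, 'joints': array([-2.23387685e-01,  3.13463948e-01,  1.49847856e+00,  7.36941390e-06,
        1.33100797e+00, -2.23379334e-01]), 'dq': array([-0.00073923,  0.00274523, -0.00089437, -0.00083553,  0.00038921,
       -0.00041549]), 'tau': array([-5.78409599e-04, -4.12261176e+01, -2.59742296e+01, -3.58453699e-04,
        4.11797926e-03, -1.23038126e-05]), 'eef_pos': array([5.24751278e+02, 5.25385221e-02, 2.49712317e+02]), 'ee_rot': array([-5.76389038e-04,  7.07110191e-01,  7.07103045e-01, -3.58757339e-04]), 'force': array([-0.43959041,  0.49466594,  0.44355503]), 'wrist_torque': array([ 0.02633461,  0.02998469, -0.03493879]), 'grip_force': 0.0, 'grip_width': 0.9973825610105714}
scene 51.072447699249274 [[-0.536, 0.844, -0.006], [0.49, 0.305, -0.817], [-0.688, -0.441, -0.577]] [ 240.2 -209.4 1732.6]
side 54.31563280328075 [[-0.856, -0.517, -0.015], [-0.375, 0.641, -0.67], [0.356, -0.568, -0.742]] [ 486.3  205.  1054. ]
wrist 67.29295959971422 [[1.0, 0.0, -0.001], [0.001, -0.947, 0.322], [-0.001, -0.322, -0.947]] [-524.3  -41.2  381.8]
```

View pics/scene0.png

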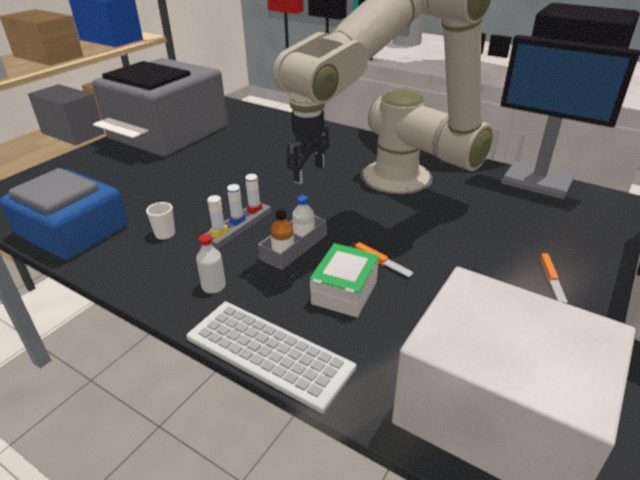

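View pics/side0.png

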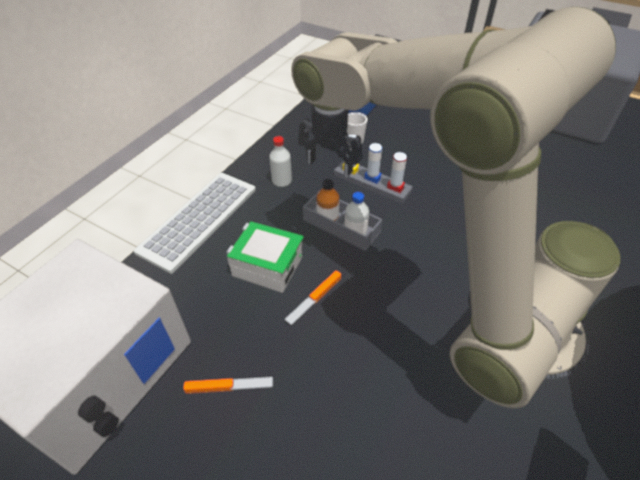

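Scene view: orange-handled spatulas at scene (380,258) / side (315,297) and scene (552,278) / side (228,385). The blue lamp is the middle one, at scene (235,203). The box is at (345,278), with its notch facing the robot. Next I measure positions and each spatula's distance to the base.

```bash
cat > m.py <<'E'
from h import *
cs={n:pickle.load(open(n+'.pkl','rb')) for n in ['scene','side']}
def blobs(c,lo,hi,minA=40):
    hsv=cv2.cvtColor(c['image'],cv2.COLOR_BGR2HSV)
    m=cv2.inRange(hsv,np.array(lo),np.array(hi))
    n,l,st,ce=cv2.connectedComponentsWithStats(m)
    return [(l==i) for i in range(1,n) if st[i,4]>=minA]
cols=dict(orange=((5,170,120),(16,255,255)),green=((45,100,80),(80,255,255)),blue=((105,120,60),(125,255,255)),red=((0,170,90),(4,255,255)),yellow=((22,120,100),(35,255,255)))
if __name__=='__main__':
  for n,c in cs.items():
    P=cloud(c)
    for k,(lo,hi) in cols.items():
        for b in blobs(c,lo,hi):
            v,u=np.nonzero(b); Q=P[b]; Q=Q[c['z_map'][b]>0]
            if len(Q)<5 : continue
            md=np.median(Q,0)
            if md[0]>1100 or abs(md[1])>800: continue
            xy=Q[:,:2]; r=cv2.minAreaRect(xy.astype(np.float32))
            print(n,k,b.sum(),(int(u.mean()),int(v.mean())),'med',md.round(0),'rect',np.round(r[0],0),np.round(r[1],0),round(r[2],1),'z',np.percentile(Q[:,2],[5,95]).round(0))
E
python3 m.py
python3 - <<'E'
from h import *
c=pickle.load(open('side.pkl','rb'))
cv2.imwrite('pics/crop1.png',cv2.resize(c['image'][190:400,170:400],None,fx=3,fy=2.8,interpolation=cv2.INTER_CUBIC)[:600])
E
```

```text
scene orange 228 (281, 227) med [578. -51.  97.] rect [576. -55.] [37. 50.] 33.5 z [ 85. 113.]
scene orange 182 (371, 251) med [447. 139.  20.] rect [435. 137.] [123.  51.] 77.4 z [-2. 24.]
scene orange 72 (546, 259) med [239. 552.  22.] rect [238. 552.] [88. 23.] 14.5 z [20. 25.]
scene green 1086 (344, 267) med [616. 158.  82.] rect [556. 126.] [265. 168.] 10.0 z [ 1. 86.]
scene blue 4410 (566, 80) med [-203.  434.  348.] rect [-203.  422.] [300.  27.] 89.6 z [262. 425.]
scene blue 5352 (68, 221) med [ 858. -536.   87.] rect [ 735. -776.] [516. 349.] 88.5 z [ 19. 129.]
scene blue 93 (302, 199) med [475. -56. 133.] rect [ 382. -126.] [268.  32.] 35.0 z [ -1. 137.]
scene blue 86 (236, 220) med [ 540. -247.   32.] rect [ 526. -277.] [72. 46.] 88.4 z [21. 39.]
scene red 52 (252, 209) med [ 467. -245.   32.] rect [ 460. -247.] [25. 39.] 43.2 z [24. 38.]
scene red 99 (204, 239) med [ 767. -131.  149.] rect [ 695. -222.] [255.  25.] 51.8 z [140. 152.]
scene yellow 109 (217, 232) med [ 614. -252.   30.] rect [ 587. -276.] [85. 47.] 47.4 z [19. 38.]
side orange 254 (327, 197) med [555. -51. 
[... 203 characters left out ...]
. 478.] [105.  30.] 34.4 z [ 4. 24.]
side green 1390 (267, 247) med [599. 160.  83.] rect [638. 125.] [192. 197.] 9.9 z [56. 86.]
side blue 87 (367, 108) med [ 694. -555.   37.] rect [ 694. -569.] [82. 20.] 77.0 z [18. 53.]
side blue 76 (373, 177) med [ 516. -248.   29.] rect [ 517. -275.] [73. 39.] 70.4 z [21. 38.]
side blue 116 (357, 196) med [476. -58. 134.] rect [ 505. -127.] [ 35. 180.] 26.7 z [  2. 138.]
side blue 1591 (149, 350) med [628. 512. 118.] rect [627. 510.] [ 6. 88.] 0.6 z [ 60. 168.]
side red 55 (278, 139) med [ 763. -133.  150.] rect [ 764. -134.] [23. 28.] 31.6 z [145. 153.]
side yellow 50 (355, 168) med [ 583. -258.   32.] rect [ 535. -153.] [ 17. 368.] 24.5 z [ 19. 263.]
```

View pics/crop1.png

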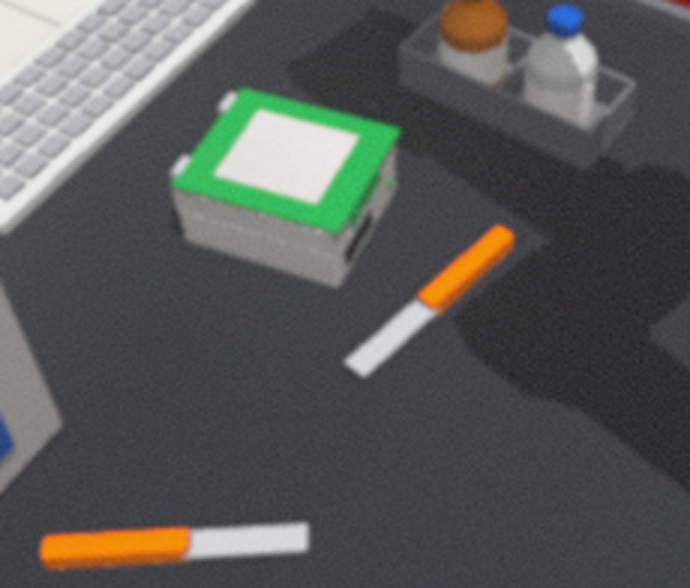

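Close crop (side view): the spatula by the box notch has its handle at about side (327,285) and its tip at (290,320). The measurements show three spatulas: (447,140) at 468 mm from the base, (239,552) at 601 mm and (533,485) at 720 mm. I choose the one at (447,140), the nearest. Next I measure it precisely.

```bash
cat > m2.py <<'E'
from m import *
def rect_at(c,m,h):
    k=max(cv2.findContours(m.astype(np.uint8),cv2.RETR_EXTERNAL,cv2.CHAIN_APPROX_NONE)[0],key=cv2.contourArea)[:,0]
    p=np.array([ray(c,u,v,h)[:2] for u,v in k],np.float32)
    return cv2.minAreaRect(p), p
def nearpt(c,lo,hi,xy,r):
    P=cloud(c); bs=blobs(c,lo,hi,20); 
    f=[b for b in bs if np.linalg.norm(np.median(P[b],0)[:2]-xy)<r]
    return np.any(f,0) if f else None
E
python3 - <<'E'
from m2 import *
for n,c in cs.items():
    P=cloud(c)
    g=nearpt(c,*cols['green'],(605,158),60)
    r,p=rect_at(c,g,81); print(n,'cover',np.round(r[0],1),np.round(r[1],1),round(r[2],1))
    Q=P[cv2.erode(g.astype(np.uint8),np.ones((3,3)))>0]; Q=Q[(Q[:,2]>60)&(Q[:,2]<110)]
    A=np.c_[Q[:,:2]-[605,155],np.ones(len(Q))]; print(' plane',np.linalg.lstsq(A,Q[:,2],rcond=None)[0].round(3))
    o=nearpt(c,*cols['orange'],(447,140),40)
    r,p=rect_at(c,o,16); print(n,'handle',np.round(r[0],1),np.round(r[1],1),round(r[2],1), cv2.boxPoints(r).round(0).tolist())
    # white blade
    hsv=cv2.cvtColor(c['image'],cv2.COLOR_BGR2HSV); w=(hsv[...,2]>140)&(hsv[...,1]<60)
    u,v={'scene':(397,267),'side':(308,306)}[n]
    l=cv2.connectedComponents(w.astype(np.uint8))[1]; b=l==l[v,u]; 
    r,p=rect_at(c,b,12); print(n,'blade',w[v,u],b.sum(),np.round(r[0],1),np.round(r[1],1),round(r[2],1), cv2.boxPoints(r).round(0).tolist())
    for k,xy in (('blue',(530,-250)),('red',(465,-247)),('yellow',(600,-255))):
        b=nearpt(c,*cols[k],xy,45)
        if b is not None: r,p=rect_at(c,b,30); print(n,k,b.sum(),np.round(r[0],1),np.round(r[1],1),round(r[2],1))
    # lamp tops: white at z~133
    w=(P[...,2]>110)&(P[...,2]<140)&(P[...,1]<-190)&(P[...,1]>-320)&(P[...,0]>420)&(P[...,0]<650)
    N,l,st,ce=cv2.connectedComponentsWithStats(w.astype(np.uint8))
    for i in range(1,N):
        if st[i,4]>40: Q=P[l==i]; print('  tube',st[i,4],ce[i].round(0),Q.mean(0).round(1),Q.min(0).round(0),Q.max(0).round(0))
E
```

```text
scene cover [604.4 155.1] [156.2 124.2] 9.6
 plane [-2.2000e-02 -1.0000e-03  8.2768e+01]
scene handle [445.  147.2] [117.5  38.3] 71.0 [[408.0, 98.0], [444.0, 85.0], [482.0, 196.0], [446.0, 209.0]]
scene blade True 179 [463.9 232.7] [81.6 23.2] 79.2 [[445.0, 195.0], [468.0, 190.0], [483.0, 271.0], [460.0, 275.0]]
scene blue 86 [ 529.6 -252.6] [48.8 45.1] 47.3
scene red 52 [ 459.  -249.1] [37.3 39.3] 40.3
scene yellow 109 [ 604.2 -255.7] [53.5 47.6] 50.6
  tube 130 [251. 180.] [ 456.8 -249.4  125.2] [ 433. -272.  110.] [ 474. -237.  136.]
  tube 138 [233. 191.] [ 531.1 -252.6  126.1] [ 508. -273.  110.] [ 545. -239.  135.]
  tube 148 [214. 202.] [ 605.1 -256.7  125.4] [ 584. -277.  110.] [ 619. -243.  136.]
side cover [608.9 153.8] [152.4 126.3] 10.2
 plane [-1.8000e-02 -4.0000e-03  8.3033e+01]
side handle [450.4 140.4] [101.5  25.7] 79.1 [[428.0, 93.0], [453.0, 88.0], [473.0, 188.0], [447.0, 193.0]]
side blade True 296 [468.3 230.9] [82.  22.7] 79.6 [[450.0, 193.0], [472.0, 189.0], [487.0, 269.0], [465.0, 273.0]]
side blue 76 [ 520.5 -253. ] [47.8 39.8] 30.1
side red 21 [ 436.9 -249.7] [27.2 12.8] 58.1
side yellow 50 [ 586.5 -264.4] [17.8 47. ] 27.6
  tube 157 [375. 150.] [ 524.6 -254.3  126.8] [ 509. -280.  110.] [ 544. -241.  137.]
  tube 159 [399. 159.] [ 450.2 -250.7  127.3] [ 435. -278.  111.] [ 470. -236.  138.]
```

>>> move_arm(
  moves=[
    {"turn": [0,0,0.0925],"translation": [0,0,0],"hand": 1},
    {"turn": [0,0,0.0925],"translation": [0,0,0],"hand": 1},
    {"turn": [0,0,0],"translation": [27,-20,20],"hand": 1},
    {"turn": [0,0,0],"translation": [27,-20,20],"hand": 1},
    {"turn": [0,0,0],"translation": [27,-20,20],"hand": 1},
    {"turn": [0,0,0],"translation": [27,-20,20],"hand": 1},
    {"turn": [0,0,0],"translation": [27,-20,20],"hand": 1},
    {"turn": [0,0,0],"translation": [0,0,0],"hand": 1},
    {"turn": [0,0,0],"translation": [0,0,0],"hand": 1},
  ],
)

```text
time_s: 0.9
eef_pos: [450.6, 152.0, 149.6]
ee_rot: [-0.001, 0.769, 0.64, -0.001]
force: [1.1, -1.2, 0.6]
grip_width: 1.0
grip_force: 0.0
```

```bash
cat > loc.py <<'E'
from m2 import *
def spat(c,hh=22,hb=12.5,off=0):
    hsv=cv2.cvtColor(c['image'],cv2.COLOR_BGR2HSV)
    o=cv2.inRange(hsv,(5,170,120),(16,255,255)); 
    r,p=rect_at(c,o,hh); print('handle',np.round(r[0],1),np.round(r[1],1),round(r[2],1),cv2.boxPoints(r).round(1).tolist())
E
python3 - <<'E'
from loc import *
s=sense(); print(s['time_s'],s['eef_pos'].round(1),s['ee_rot'].round(4),s['joints'].round(2))
c=grab('wrist'); cv2.imwrite('pics/w1.png',c['image']); pickle.dump(c,open('w1.pkl','wb')); spat(c)
E
```

```text
0.9 [450.6 152.  149.6] [-5.000e-04  7.685e-01  6.398e-01 -8.000e-04] [ 0.08  0.32  1.78 -0.    1.05  0.26]
handle [451.2 146.1] [98.8 17.8] 79.5 [[433.5, 99.0999984741211], [451.0, 95.9000015258789], [469.0, 193.0], [451.5, 196.1999969482422]]
```

View pics/w1.png

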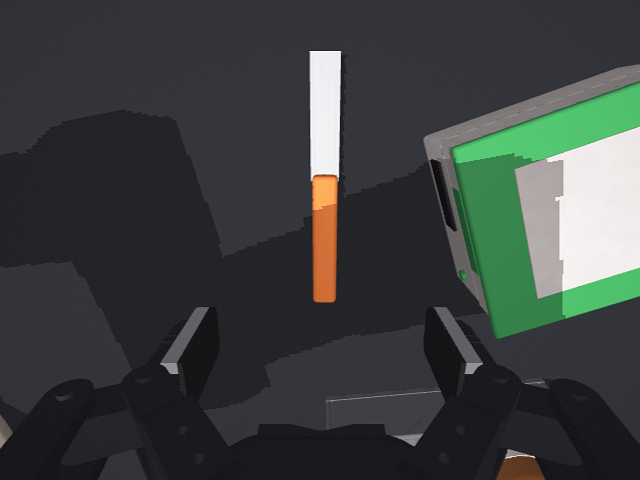

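Wrist view: the handle is centred at (325,240) and lies along the tool's x axis. The blade runs to (325,52), and the box notch is at (443,195). I go down and grip.

>>> move_arm(
  moves=[
    {"turn": [0,0,0],"translation": [2.2,0.8,30],"hand": 1},
    {"turn": [0,0,0],"translation": [2.2,0.8,35],"hand": 1},
    {"turn": [0,0,0],"translation": [0,0,35],"hand": 1},
    {"turn": [0,0,0],"translation": [0,0,27],"hand": 1},
    {"turn": [0,0,0],"translation": [0,0,0],"hand": 1},
    {"turn": [0,0,0],"translation": [0,0,0],"hand": 0},
    {"turn": [0,0,0],"translation": [0,0,0],"hand": 0},
    {"turn": [0,0,0],"translation": [0,0,0],"hand": 0},
    {"turn": [0,0,0],"translation": [0,0,0],"hand": 0},
    {"turn": [0,0,0],"translation": [0,0,0],"hand": 0},
  ],
  grip_force=100,
)

```text
time_s: 1.78
eef_pos: [454.6, 155.1, 24.4]
ee_rot: [0.001, 0.769, 0.639, 0.001]
force: [-0.2, 0.1, -0.1]
grip_width: 0.298
grip_force: 0.0
```

>>> move_arm(
  moves=[
    {"turn": [0,0,0],"translation": [0,0,0],"hand": 0},
    {"turn": [0,0,0],"translation": [0,0,0],"hand": 0},
    {"turn": [0,0,0],"translation": [0,0,0],"hand": 0},
    {"turn": [0,0,0],"translation": [0,0,-20],"hand": 0},
    {"turn": [0,0,0],"translation": [0,0,-20],"hand": 0},
    {"turn": [0,0,0],"translation": [0,0,-15],"hand": 0},
    {"turn": [0,0,0],"translation": [0,0,0],"hand": 0},
  ],
  grip_force=100,
)

```text
time_s: 2.37
eef_pos: [455.3, 155.3, 81.0]
ee_rot: [0.001, 0.769, 0.639, 0.002]
force: [0.4, -0.2, -0.0]
grip_width: 0.185
grip_force: 98.1
```

>>> move_arm(
  moves=[
    {"turn": [0,0,0],"translation": [-17.5,-21,0],"hand": 0},
    {"turn": [0,0,0],"translation": [-17.5,-21,0],"hand": 0},
    {"turn": [0,0,0],"translation": [-17.5,-21,0],"hand": 0},
    {"turn": [0,0,0.11],"translation": [0,0,0],"hand": 0},
    {"turn": [0,0,0.11],"translation": [0,0,0],"hand": 0},
    {"turn": [0,0,0.11],"translation": [0,0,0],"hand": 0},
    {"turn": [0,0,0.11],"translation": [0,0,0],"hand": 0},
    {"turn": [0,0,0.11],"translation": [0,0,0],"hand": 0},
    {"turn": [0,0,0.11],"translation": [0,0,0],"hand": 0},
    {"turn": [0,0,0.11],"translation": [0,0,0],"hand": 0},
  ],
)

```text
time_s: 3.2
eef_pos: [382.0, 115.1, 77.6]
ee_rot: [-0.0, 0.954, 0.3, -0.0]
force: [0.1, -1.1, -1.4]
grip_width: 0.185
grip_force: 98.2
```

>>> move_arm(
  moves=[
    {"turn": [0,0,0.11],"translation": [0,0,0],"hand": 0},
    {"turn": [0,0,0.11],"translation": [0,0,0],"hand": 0},
    {"turn": [0,0,0.11],"translation": [0,0,0],"hand": 0},
    {"turn": [0,0,0.11],"translation": [0,0,0],"hand": 0},
    {"turn": [0,0,0],"translation": [0,0,0],"hand": 0},
    {"turn": [0,0,0],"translation": [0,0,0],"hand": 0},
  ],
)

```text
time_s: 3.7
eef_pos: [382.1, 115.1, 77.8]
ee_rot: [-0.0, 0.996, 0.089, -0.0]
force: [0.4, 0.2, -1.5]
grip_width: 0.185
grip_force: 98.2
```

```bash
python3 - <<'E'
from loc import *
s=sense(); print(s['time_s'],s['eef_pos'].round(1),s['joints'].round(2)); Rt=q2R(s['ee_rot']); print('toolx yaw',np.degrees(np.arctan2(Rt[1,0],Rt[0,0])),Rt[:,2].round(4))
c=grab('wrist'); cv2.imwrite('pics/w2.png',c['image']); pickle.dump(c,open('w2.pkl','wb'));
hsv=cv2.cvtColor(c['image'],cv2.COLOR_BGR2HSV)
g=cv2.inRange(hsv,(45,100,60),(80,255,255)); 
r,p=rect_at(c,g,81);print('cover',np.round(r[0],1),np.round(r[1],1),round(r[2],1),cv2.boxPoints(r).round(1).tolist())
P=cloud(c); Q=P[cv2.erode(g,np.ones((5,5)))>0];Q=Q[(Q[:,2]>70)&(Q[:,2]<100)]
A=np.c_[Q[:,:2]-[605,155],np.ones(len(Q))]; print('plane',np.linalg.lstsq(A,Q[:,2],rcond=None)[0].round(3))
o=cv2.inRange(hsv,(5,170,120),(16,255,255)); r,p=rect_at(c,o,s['eef_pos'][2]-2);print('handle',np.round(r[0],1),np.round(r[1],1),round(r[2],1))
E
```

```text
3.7 [382.1 115.1  77.8] [-0.    0.29  2.06  0.    0.79  1.39]
toolx yaw 10.261442426662489 [-8.e-04  0.e+00 -1.e+00]Traceback (most recent call last):
  File "<stdin>", line 6, in <module>
  File "m2.py", line 3, in rect_at
    k=max(cv2.findContours(m.astype(np.uint8),cv2.RETR_EXTERNAL,cv2.CHAIN_APPROX_NONE)[0],key=cv2.contourArea)[:,0]
      ~~~^^^^^^^^^^^^^^^^^^^^^^^^^^^^^^^^^^^^^^^^^^^^^^^^^^^^^^^^^^^^^^^^^^^^^^^^^^^^^^^^^^^^^^^^^^^^^^^^^^^^^
ValueError: max() iterable argument is empty
```

View pics/w2.png

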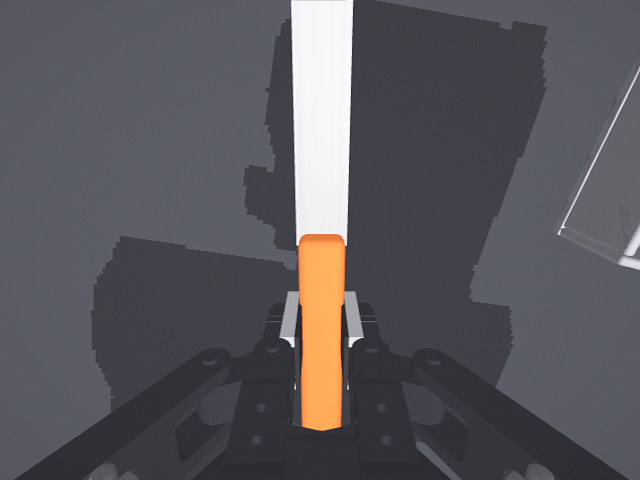

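Wrist view: the spatula is held straight, with the blade running up the image at columns 293–350; the box is out of view. I take the cover's front corners, w1 pixels (453,150) and (497,337), for the front edge.

```bash
python3 - <<'E'
from loc import *
c=pickle.load(open('w1.pkl','rb')); P=cloud(c)
hsv=cv2.cvtColor(c['image'],cv2.COLOR_BGR2HSV); g=cv2.inRange(hsv,(45,100,40),(80,255,255))
Q=P[cv2.erode(g,np.ones((5,5)))>0];Q=Q[(Q[:,2]>70)&(Q[:,2]<100)]
A=np.c_[Q[:,:2]-[540,143],np.ones(len(Q))]; co=np.linalg.lstsq(A,Q[:,2],rcond=None)[0]; print('plane at front',co.round(3),len(Q))
bench=P[(np.abs(P[...,2])<15)]; print('bench',np.median(bench[:,2]))
# front edge: leftmost green of top in rows 165..325, top edge, bottom edge
z=co[2]
L=[];
for v in range(165,325,5):
    u=np.nonzero((g[v]>0)&(np.abs(P[v,:,2]-z)<2.5))[0]
    if len(u): L.append(ray(c,u[0],v,z)[:2])
vx,vy,x0,y0=cv2.fitLine(np.array(L,np.float32),cv2.DIST_HUBER,0,.01,.01).ravel()
print('front line dir yaw',np.degrees(np.arctan2(vy,vx)),x0,y0)
for u,v in ((453,150),(497,337)): print(ray(c,u,v,z).round(1))
# blue? notch black
d=(hsv[...,2]<25); d[:, :425]=0; d[:,465:]=0; d[:150]=0; d[240:]=0
vv,uu=np.nonzero(d); print('notch px',uu.min(),uu.max(),vv.min(),vv.max(), np.median(P[d],0).round(1))
E
```

```text
plane at front [-2.1000e-02 -3.0000e-03  8.4542e+01] 17137
bench 0.5529747616879306
front line dir yaw -80.89068 536.4564 151.77582
[528.5 205.3  84.5]
[547.7  88.2  84.5]
notch px 431 454 160 230 [538.4 167.7  25.6]
```

>>> move_arm(
  moves=[
    {"turn": [0,0,0.006],"translation": [18,0,-1],"hand": 0},
    {"turn": [0,0,0.006],"translation": [18,-1,0],"hand": 0},
    {"turn": [0,0,0],"translation": [14,0,0],"hand": 0},
    {"turn": [0,0,0],"translation": [14,0,0],"hand": 0},
    {"turn": [0,0,0],"translation": [0,0,0],"hand": 0},
    {"turn": [0,0,0],"translation": [0,0,0],"hand": 0},
  ],
)

```text
time_s: 4.25
eef_pos: [444.9, 126.8, 78.9]
ee_rot: [-0.0, 0.997, 0.083, -0.0]
force: [0.4, 0.2, -2.0]
grip_width: 0.181
grip_force: 98.2
```

```bash
python3 - <<'E'
from loc import *
s=sense(); print(s['eef_pos'].round(1),s['force'].round(1))
c=grab('side'); cv2.imwrite('pics/s2.png',cv2.resize(c['image'][190:350,180:400],None,fx=3,fy=3))
E
```

```text
[444.9 126.8  78.9] [ 0.4  0.2 -2. ]
```

View pics/s2.png

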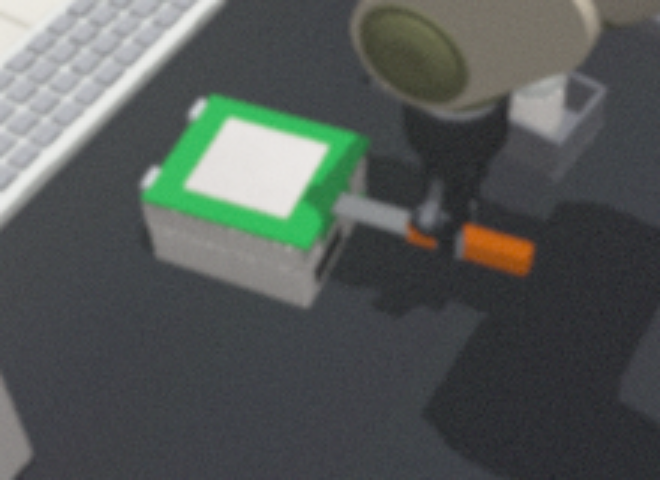

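The blade is in the notch at the middle of the front, around crop (345,205), with no contact force. Next I compute the arc increments.

```bash
python3 -c "
import numpy as np
a=np.linspace(0,2.0,17);r=119
x=-r*np.cos(a)-4.5*np.sin(a);z=r*np.sin(a)-4.5*np.cos(a)
print(np.c_[a[1:],np.diff(x),-np.diff(z)].round(1).tolist())"
```

```text
[[0.1, 0.4, -14.9], [0.2, 2.2, -14.7], [0.4, 4.0, -14.3], [0.5, 5.8, -13.7], [0.6, 7.5, -12.9], [0.8, 9.0, -11.8], [0.9, 10.4, -10.6], [1.0, 11.6, -9.3], [1.1, 12.7, -7.7], [1.2, 13.6, -6.1], [1.4, 14.2, -4.3], [1.5, 14.7, -2.5], [1.6, 14.9, -0.7], [1.8, 14.8, 1.2], [1.9, 14.6, 3.0], [2.0, 14.1, 4.8]]
```

>>> move_arm(
  moves=[
    {"turn": [0,0,0],"translation": [0,0,-8],"hand": 0},
    {"turn": [0,0,0],"translation": [0.4,0,-15],"hand": 0},
    {"turn": [0,0,0],"translation": [2,0,-14.7],"hand": 0},
    {"turn": [0,0,0],"translation": [4,0,-14.3],"hand": 0},
    {"turn": [0,0,0],"translation": [6,0,-13.7],"hand": 0},
  ],
)

```text
time_s: 4.72
eef_pos: [456.4, 128.8, 146.1]
ee_rot: [-0.0, 0.997, 0.082, -0.001]
force: [-0.4, -0.0, -2.0]
grip_width: 0.182
grip_force: 98.1
```

```bash
python3 - <<'E'
from loc import *
s=sense(); print(s['eef_pos'].round(1),s['force'].round(1),s['wrist_torque'].round(2))
c=grab('side'); cv2.imwrite('pics/s3.png',cv2.resize(c['image'][150:330,180:400],None,fx=3,fy=3))
E
```

```text
[456.4 128.8 146.1] [-0.4 -0.  -2. ] [ 0.    0.24 -0.01]
```

View pics/s3.png

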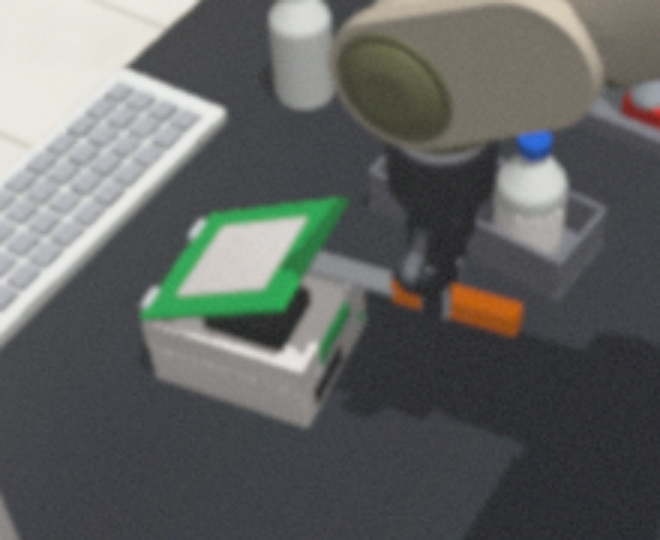

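The cover is about 0.5 rad up, on the blade at crop (330,260), with the gripper clear of it. I carry on.

>>> move_arm(
  moves=[
    {"turn": [0,0,0],"translation": [7.5,0,-13],"hand": 0},
    {"turn": [0,0,0],"translation": [9,0,-12],"hand": 0},
    {"turn": [0,0,0],"translation": [10.4,0,-10.6],"hand": 0},
    {"turn": [0,0,0],"translation": [11.6,0,-9.3],"hand": 0},
    {"turn": [0,0,0],"translation": [12.7,0,-7.7],"hand": 0},
    {"turn": [0,0,0],"translation": [13.6,0,-6.1],"hand": 0},
    {"turn": [0,0,0],"translation": [14.2,0,-4.3],"hand": 0},
    {"turn": [0,0,0],"translation": [14.7,0,-2.5],"hand": 0},
    {"turn": [0,0,0],"translation": [15,0,-1],"hand": 0},
    {"turn": [0,0,0],"translation": [15,0,1],"hand": 0},
  ],
)

```text
time_s: 5.6
eef_pos: [579.7, 149.0, 210.9]
ee_rot: [0.0, 0.997, 0.082, 0.0]
force: [-1.6, -1.3, -1.6]
grip_width: 0.184
grip_force: 98.3
```

>>> move_arm(
  moves=[
    {"turn": [0,0,0],"translation": [14.6,0,1],"hand": 0},
    {"turn": [0,0,0],"translation": [14,0,1],"hand": 0},
    {"turn": [0,0,0],"translation": [0,0,0],"hand": 0},
  ],
)

```text
time_s: 5.85
eef_pos: [608.5, 153.6, 207.6]
ee_rot: [-0.0, 0.997, 0.082, -0.0]
force: [-0.4, 0.2, -1.6]
grip_width: 0.183
grip_force: 98.4
```

```bash
python3 - <<'E'
from loc import *
s=sense(); print(s['eef_pos'].round(1),s['force'].round(1),s['wrist_torque'].round(2))
c=grab('side'); cv2.imwrite('pics/s4.png',cv2.resize(c['image'][110:330,170:400],None,fx=2.6,fy=2.6))
E
```

```text
[608.5 153.6 207.6] [-0.4  0.2 -1.6] [-0.02  0.08 -0.01]
```

View pics/s4.png

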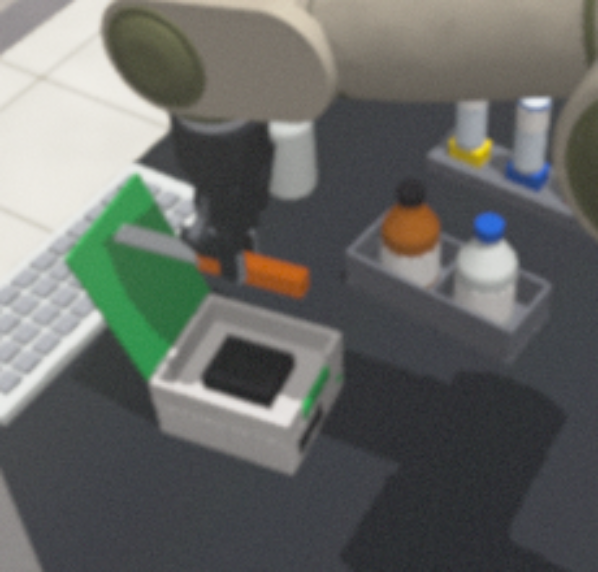

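The cover stands past upright, at about 1.95 rad, with the box open and its black socket at crop (250,370). I withdraw and lay the spatula down.

>>> move_arm(
  moves=[
    {"turn": [0,0,0],"translation": [-20,0,0],"hand": 0},
    {"turn": [0,0,0],"translation": [-35,0,0],"hand": 0},
    {"turn": [0,0,0],"translation": [-40,0,0],"hand": 0},
    {"turn": [0,0,0],"translation": [-40,0,0],"hand": 0},
    {"turn": [0,0,0],"translation": [-40,0,0],"hand": 0},
    {"turn": [0,0,0],"translation": [-35,0,10],"hand": 0},
    {"turn": [0,0,0],"translation": [-15,0,30],"hand": 0},
    {"turn": [0,0,0],"translation": [0,0,35],"hand": 0},
    {"turn": [0,0,0],"translation": [0,0,35],"hand": 0},
    {"turn": [0,0,0],"translation": [0,0,30],"hand": 0},
  ],
)

```text
time_s: 6.73
eef_pos: [384.0, 116.9, 67.4]
ee_rot: [0.0, 0.997, 0.082, 0.0]
force: [1.6, -0.7, -0.5]
grip_width: 0.182
grip_force: 98.4
```

>>> move_arm(
  moves=[
    {"turn": [0,0,0],"translation": [0,0,20],"hand": 0},
    {"turn": [0,0,0],"translation": [0,0,8],"hand": 0},
    {"turn": [0,0,0],"translation": [0,0,3],"hand": 0},
    {"turn": [0,0,0],"translation": [0,0,0],"hand": 0},
  ],
)

```text
time_s: 7.07
eef_pos: [385.6, 117.0, 37.9]
ee_rot: [0.0, 0.997, 0.082, 0.0]
force: [-0.6, -0.1, -0.1]
grip_width: 0.182
grip_force: 98.4
```

>>> move_arm(
  moves=[
    {"turn": [0,0,0],"translation": [0,0,7],"hand": 0},
    {"turn": [0,0,0],"translation": [0,0,4],"hand": 0},
    {"turn": [0,0,0],"translation": [0,0,1],"hand": 0},
    {"turn": [0,0,0],"translation": [0,0,0],"hand": 0},
    {"turn": [0,0,0],"translation": [0,0,0],"hand": 0},
  ],
)

```text
time_s: 7.48
eef_pos: [385.9, 117.0, 25.7]
ee_rot: [0.0, 0.997, 0.082, 0.0]
force: [-0.1, 0.0, -0.1]
grip_width: 0.176
grip_force: 98.4
```

>>> move_arm(
  moves=[
    {"turn": [0,0,0],"translation": [0,0,1],"hand": 0},
    {"turn": [0,0,0],"translation": [0,0,0],"hand": 0},
    {"turn": [0,0,0],"translation": [0,0,0],"hand": 0.5},
    {"turn": [0,0,0],"translation": [0,0,0],"hand": 0.8},
    {"turn": [0,0,0],"translation": [0,0,0],"hand": 1},
    {"turn": [0,0,0],"translation": [0,0,0],"hand": 1},
    {"turn": [0,0,0],"translation": [0,0,0],"hand": 1},
    {"turn": [0,0,0],"translation": [0,0,0],"hand": 1},
    {"turn": [0,0,0],"translation": [0,0,-20],"hand": 1},
    {"turn": [0,0,0],"translation": [0,0,-30],"hand": 1},
  ],
)

```text
time_s: 8.32
eef_pos: [384.4, 116.9, 73.6]
ee_rot: [-0.0, 0.997, 0.082, -0.003]
force: [0.8, -0.2, 0.8]
grip_width: 1.0
grip_force: 0.0
```

```bash
python3 - <<'E'
from loc import *
from m2 import *
s=sense(); print(s['eef_pos'].round(1),s['joints'].round(2))
for n in ('scene','side'):
    c=grab(n); cv2.imwrite(f'pics/{n}5.png',c['image']); pickle.dump(c,open(n+'5.pkl','wb')); P=cloud(c)
    # rim: points at z 73-77 near box, white
    m=(np.abs(P[...,2]-75)<3)&(np.hypot(P[...,0]-611,P[...,1]-156)<100)
    r=cv2.minAreaRect(P[m][:,:2].astype(np.float32)); print(n,'rim',m.sum(),np.round(r[0],1),np.round(r[1],1),round(r[2],1))
    hsv=cv2.cvtColor(c['image'],cv2.COLOR_BGR2HSV)
    b=(np.abs(P[...,2]-65)<4)&(np.hypot(P[...,0]-611,P[...,1]-156)<55)&(hsv[...,2]<60)
    r,p=rect_at(c,b,65); print(n,'block',b.sum(),np.round(r[0],1),np.round(r[1],1),round(r[2],1))
c=grab('wrist')
E
```

```text
[384.4 116.9  73.6] [ 0.    0.31  2.05 -0.    0.79  1.41]
scene rim 218 [614.4 159. ] [151.5 120. ] 9.3
scene block 34 [592.6 180.8] [34.2 12.1] 32.0
side rim 441 [613.5 155.7] [141.4 123.9] 9.1
side block 266 [609.4 160.1] [66.8 52.4] 8.2
```

>>> move_arm(
  moves=[
    {"turn": [0,0,0],"translation": [0,0,-35],"hand": 1},
    {"turn": [0,0,0],"translation": [10,0,-40],"hand": 1},
    {"turn": [0,0,0],"translation": [15,0,-38],"hand": 1},
    {"turn": [0,0,0],"translation": [30,-3,-25],"hand": 1},
    {"turn": [0,0,0],"translation": [40,0,-8],"hand": 1},
    {"turn": [0,0,0],"translation": [40,0,0],"hand": 1},
    {"turn": [0,0,0],"translation": [40,0,0],"hand": 1},
    {"turn": [0,0,0],"translation": [38,0,0],"hand": 1},
    {"turn": [0,0,0],"translation": [0,0,0],"hand": 1},
    {"turn": [0,0,0],"translation": [0,0,0],"hand": 1},
  ],
)

```text
time_s: 9.3
eef_pos: [596.0, 154.7, 217.4]
ee_rot: [-0.0, 0.997, 0.082, -0.002]
force: [-1.7, -0.5, -0.6]
grip_width: 1.002
grip_force: 0.0
```

```bash
python3 - <<'E'
from loc import *
s=sense(); print(s['time_s'],s['eef_pos'].round(1),s['joints'].round(2)); Rt=q2R(s['ee_rot']); print('yaw',np.degrees(np.arctan2(Rt[1,0],Rt[0,0])),Rt[:,2].round(4))
c=grab('wrist'); cv2.imwrite('pics/w6.png',c['image']); pickle.dump(c,open('w6.pkl','wb')); P=cloud(c)
m=(np.abs(P[...,2]-75)<2)&(np.hypot(P[...,0]-612,P[...,1]-157)<100)
r=cv2.minAreaRect(P[m][:,:2].astype(np.float32)); print('rim',m.sum(),np.round(r[0],1),np.round(r[1],1),round(r[2],1))
# hole: depth 50, block top 65
h=cv2.morphologyEx(((np.abs(P[...,2]-50)<4)&(np.hypot(P[...,0]-612,P[...,1]-157)<40)).astype(np.uint8),cv2.MORPH_OPEN,np.ones((3,3)))
r=cv2.minAreaRect(P[h>0][:,:2].astype(np.float32)); print('hole floor',h.sum(),np.round(r[0],1),np.round(r[1],1),round(r[2],1))
b=(np.abs(P[...,2]-65)<2.5)&(np.hypot(P[...,0]-612,P[...,1]-157)<60); r=cv2.minAreaRect(P[b][:,:2].astype(np.float32)); print('block',b.sum(),np.round(r[0],1),np.round(r[1],1),round(r[2],1))
E
```

```text
9.3 [596.  154.7 217.4] [0.06 0.54 1.25 0.   1.36 1.47]
yaw 9.379152703038214 [-4.e-03 -2.e-04 -1.e+00]
rim 4301 [611.5 157.5] [138.4 120.6] 9.3
hole floor 2080 [611.3 157.4] [44.2 32.2] 9.1
block 4151 [612.4 157.6] [ 70.5 108.8] 9.0
```

View pics/w6.png

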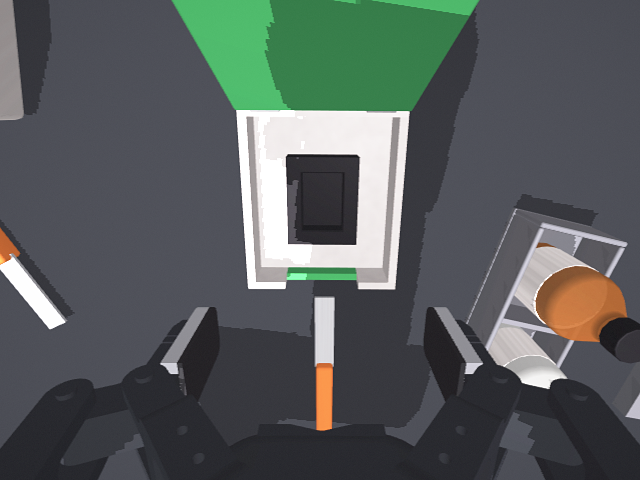

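Wrist view: the socket is at (322,200), the cover is swung back at the top, and the spatula lies on the bench at (324,365). The socket's measured position is (611.5,157.5), yaw 9.2°. On to the lamp rack.

>>> move_arm(
  moves=[
    {"turn": [0,0,0],"translation": [-15,0,-10],"hand": 1},
    {"turn": [0,0,0.107],"translation": [0,0,-10],"hand": 1},
    {"turn": [0,0,0.106],"translation": [0,0,-10],"hand": 1},
    {"turn": [0,0,0],"translation": [-5,41,0],"hand": 1},
    {"turn": [0,0,0],"translation": [-5,41,0],"hand": 1},
    {"turn": [0,0,0],"translation": [-5,41,0],"hand": 1},
    {"turn": [0,0,0],"translation": [-5,41,0],"hand": 1},
    {"turn": [0,0,0],"translation": [-5,41,0],"hand": 1},
    {"turn": [0,0,0],"translation": [-5,41,0],"hand": 1},
    {"turn": [0,0,0],"translation": [-5,41,0],"hand": 1},
  ],
)

```text
time_s: 10.18
eef_pos: [529.7, -133.9, 250.8]
ee_rot: [0.0, 1.0, -0.025, 0.0]
force: [1.4, -0.5, -0.3]
grip_width: 1.0
grip_force: 0.0
```

>>> move_arm(
  moves=[
    {"turn": [0,0,0],"translation": [-5,41,0],"hand": 1},
    {"turn": [0,0,0],"translation": [-5,41,0],"hand": 1},
    {"turn": [0,0,0],"translation": [-5,41,0],"hand": 1},
    {"turn": [0,0,0],"translation": [0,0,0],"hand": 1},
    {"turn": [0,0,0],"translation": [0,0,0],"hand": 1},
  ],
)

```text
time_s: 10.6
eef_pos: [509.1, -255.9, 250.3]
ee_rot: [-0.0, 1.0, -0.026, -0.0]
force: [0.3, 1.1, 0.4]
grip_width: 1.0
grip_force: 0.0
```

```bash
python3 - <<'E'
from loc import *
s=sense(); print(s['time_s'],s['eef_pos'].round(1),s['joints'].round(2)); Rt=q2R(s['ee_rot']); print('yaw',np.degrees(np.arctan2(Rt[1,0],Rt[0,0])),Rt[:,2].round(4))
c=grab('wrist'); cv2.imwrite('pics/w7.png',c['image']); pickle.dump(c,open('w7.pkl','wb')); P=cloud(c)
m=(np.abs(P[...,2]-132)<4)&(np.abs(P[...,1]+253)<60)&(np.abs(P[...,0]-531)<140)
N,l,st,ce=cv2.connectedComponentsWithStats(m.astype(np.uint8))
for i in range(1,N):
    if st[i,4]>60:
        q=P[l==i]; (x,y),rr=cv2.minEnclosingCircle(q[:,:2].astype(np.float32)); print('top',st[i,4],ce[i].round(0),round(x,1),round(y,1),round(rr,1),q[:,2].mean().round(1))
hsv=cv2.cvtColor(c['image'],cv2.COLOR_BGR2HSV)
for k,lo,hi in (('blue',(105,120,40),(125,255,255)),):
    b=cv2.inRange(hsv,lo,hi)*((np.abs(P[...,2]-38)<3)).astype(np.uint8); N,l,st,ce=cv2.connectedComponentsWithStats(b)
    for i in range(1,N):
        if st[i,4]>50:
            q=P[l==i]; r=cv2.minAreaRect(q[:,:2].astype(np.float32)); print(k,st[i,4],ce[i].round(0),np.round(r[0],1),np.round(r[1],1),round(r[2],1))
rk=(np.abs(P[...,2]-20)<2.5)&(np.abs(P[...,1]+253)<60)&(np.abs(P[...,0]-531)<140)
r=cv2.minAreaRect(P[rk][:,:2].astype(np.float32)); print('rack',rk.sum(),np.round(r[0],1),np.round(r[1],1),round(r[2],1))
E
```

```text
10.6 [ 509.1 -255.9  250.3] [-0.67  0.41  1.36  0.    1.37  0.95]
yaw -3.0037991253671925 [-4.e-04  4.e-04 -1.e+00]
top 2526 [326.  97.] 601.0 -262.8 17.4 133.1
top 1904 [327. 212.] 526.0 -259.5 17.6 133.0
top 1478 [327. 306.] 451.4 -255.7 17.9 133.0
blue 186 [325. 168.] [ 542.1 -260. ] [26.2  9.5] 87.6
rack 6904 [ 526.4 -259.6] [ 60.2 229.5] 87.4
```

View pics/w7.png

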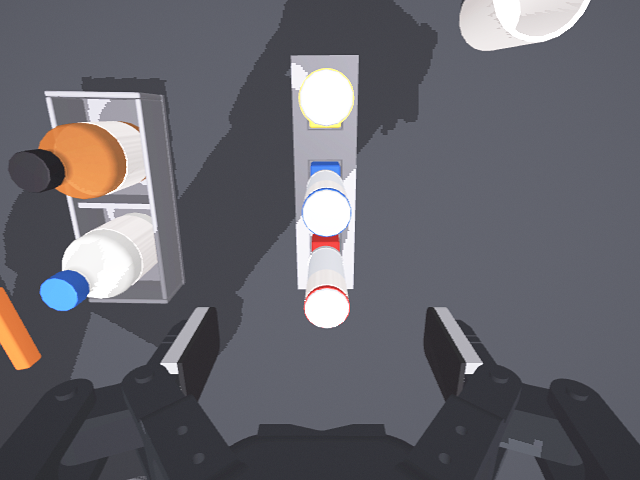

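Wrist view: the blue lamp's top is at (326,212), between yellow (326,97) and red (326,306); the bottles are off to the left. I go down on the blue one.

>>> move_arm(
  moves=[
    {"turn": [0,0,-0.006],"translation": [8.6,1.4,20],"hand": 1},
    {"turn": [0,0,0],"translation": [8.6,1.3,20],"hand": 1},
    {"turn": [0,0,0],"translation": [0,0,30],"hand": 1},
    {"turn": [0,0,0],"translation": [0,0,35],"hand": 1},
    {"turn": [0,0,0],"translation": [0,0,30],"hand": 1},
    {"turn": [0,0,0],"translation": [0,0,11],"hand": 1},
    {"turn": [0,0,0],"translation": [0,0,0],"hand": 1},
    {"turn": [0,0,0],"translation": [0,0,0],"hand": 1},
  ],
  grip_force=45,
)

```text
time_s: 11.32
eef_pos: [528.1, -257.8, 105.9]
ee_rot: [0.0, 1.0, -0.021, 0.001]
force: [0.5, -0.2, -0.5]
grip_width: 0.999
grip_force: 0.0
```

>>> move_arm(
  moves=[
    {"turn": [0,0,0],"translation": [0,0,0],"hand": 0},
    {"turn": [0,0,0],"translation": [0,0,0],"hand": 0},
    {"turn": [0,0,0],"translation": [0,0,0],"hand": 0},
    {"turn": [0,0,0],"translation": [0,0,0],"hand": 0},
    {"turn": [0,0,0],"translation": [0,0,0],"hand": 0},
    {"turn": [0,0,0],"translation": [0,0,0],"hand": 0},
    {"turn": [0,0,0],"translation": [0,0,0],"hand": 0},
    {"turn": [0,0,0],"translation": [0,0,0],"hand": 0},
  ],
)

```text
time_s: 11.98
eef_pos: [527.9, -258.8, 105.4]
ee_rot: [0.001, 1.0, -0.022, 0.001]
force: [-0.9, -1.3, 7.0]
grip_width: 0.386
grip_force: 44.6
```

>>> move_arm(
  moves=[
    {"turn": [0,0,0],"translation": [0,0,-5],"hand": 0},
    {"turn": [0,0,0],"translation": [0,0,-8],"hand": 0},
    {"turn": [0,0,0],"translation": [0,0,-15],"hand": 0},
    {"turn": [0,0,0],"translation": [0,0,-25],"hand": 0},
    {"turn": [0,0,0],"translation": [0,0,-30],"hand": 0},
    {"turn": [0,0,0],"translation": [0,0,-30],"hand": 0},
    {"turn": [0,0,0],"translation": [0,0,-30],"hand": 0},
    {"turn": [0,0,0],"translation": [0,0,-25],"hand": 0},
    {"turn": [0,0,0],"translation": [0,0,-12],"hand": 0},
    {"turn": [0,0,0],"translation": [0,0,0],"hand": 0},
  ],
)

```text
time_s: 12.82
eef_pos: [528.1, -258.5, 288.0]
ee_rot: [0.002, 1.0, -0.022, 0.002]
force: [-0.0, 0.2, -1.3]
grip_width: 0.386
grip_force: 44.7
```

```bash
cat > lamp.py <<'E'
from loc import *
def lamp():
    s=sense(); Rt=q2R(s['ee_rot']); p=s['eef_pos']; print(s['time_s'],p.round(1),'yaw',np.degrees(np.arctan2(Rt[1,0],Rt[0,0])).round(2),'tz',Rt[:,2].round(4),s['force'].round(1),s['joints'].round(2))
    for n in ('wrist','scene','side'):
        c=grab(n); pickle.dump(c,open(n+'L.pkl','wb')); P=cloud(c); hsv=cv2.cvtColor(c['image'],cv2.COLOR_BGR2HSV)
        near=(np.hypot(P[...,0]-p[0],P[...,1]-p[1])<45)
        b=((cv2.inRange(hsv,(105,120,40),(125,255,255))>0)&near&(P[...,2]<p[2]-40)&(P[...,2]>p[2]-120)).astype(np.uint8)
        q=P[b>0]
        if len(q)>20: r=cv2.minAreaRect(q[:,:2].astype(np.float32)); print(n,'plug',len(q),'mean',q.mean(0).round(1),'min',np.percentile(q,2,0).round(1),'max',np.percentile(q,98,0).round(1),'rect',np.round(r[0],1),np.round(r[1],1),round(r[2],1))
        else: print(n,'none',len(q))
E
python3 -c "from lamp import *; lamp()"
```

```text
12.8167 [ 528.1 -258.5  288. ] yaw -2.46 tz [ 0.0045 -0.0032 -1.    ] [-0.   0.2 -1.3] [-0.65  0.43  1.23  0.    1.47  0.96]
wrist plug 1081 mean [ 546.2 -259.4  214.1] min [ 540.  -272.3  195.4] max [ 548.3 -246.2  222.3] rect [ 542.6 -259.1] [27.6 11.9] 89.2
scene plug 176 mean [ 533.9 -250.2  204.9] min [ 506.2 -271.   190.5] max [ 548.5 -240.4  218.9] rect [ 530.5 -248.4] [28.5 50.6] 58.4
side plug 168 mean [ 521.9 -249.3  203.2] min [ 505.1 -267.5  188.6] max [ 546.4 -242.4  218.4] rect [ 522.  -249.3] [48.  25.1] 26.0
```

>>> move_arm(
  moves=[
    {"turn": [0,0,-0.05],"translation": [0,0,0],"hand": 0},
    {"turn": [0,0,-0.052],"translation": [0,0,0],"hand": 0},
    {"turn": [0,0,-0.052],"translation": [0,0,0],"hand": 0},
    {"turn": [0,0,-0.05],"translation": [0,0,0],"hand": 0},
    {"turn": [0,0,0],"translation": [4,-12,0],"hand": 0},
    {"turn": [0,0,0],"translation": [8,-22,0],"hand": 0},
    {"turn": [0,0,0],"translation": [12,-32,0],"hand": 0},
    {"turn": [0,0,0],"translation": [12,-32,0],"hand": 0},
    {"turn": [0,0,0],"translation": [12,-32,0],"hand": 0},
    {"turn": [0,0,0],"translation": [12,-32,0],"hand": 0},
  ],
)

```text
time_s: 13.8
eef_pos: [560.5, -86.2, 283.5]
ee_rot: [-0.001, 0.997, 0.079, -0.001]
force: [-0.1, 0.1, -0.5]
grip_width: 0.389
grip_force: 44.7
```

>>> move_arm(
  moves=[
    {"turn": [0,0,0],"translation": [12,-32,0],"hand": 0},
    {"turn": [0,0,0],"translation": [12,-32,0],"hand": 0},
    {"turn": [0,0,0],"translation": [12,-32,0],"hand": 0},
    {"turn": [0,0,0],"translation": [12,-32,0],"hand": 0},
    {"turn": [0,0,0],"translation": [12,-32,0],"hand": 0},
    {"turn": [0,0,0],"translation": [12,-32,0],"hand": 0},
    {"turn": [0,0,0],"translation": [10,-26,0],"hand": 0},
    {"turn": [0,0,0],"translation": [7,-17,0],"hand": 0},
    {"turn": [0,0,0],"translation": [0,0,0],"hand": 0},
    {"turn": [0,0,0],"translation": [0,0,0],"hand": 0},
  ],
)

```text
time_s: 14.63
eef_pos: [610.4, 158.7, 283.3]
ee_rot: [0.0, 0.997, 0.081, -0.001]
force: [0.0, 0.6, -1.0]
grip_width: 0.386
grip_force: 44.7
```

```bash
cat >> lamp.py <<'E'
def face():
    c=pickle.load(open('wristL.pkl','rb')); s=sense(); p=s['eef_pos']; P=cloud(c); hsv=cv2.cvtColor(c['image'],cv2.COLOR_BGR2HSV)
    Rt=q2R(s['ee_rot']); Q=(P-p)@Rt  # tool frame
    b=(cv2.inRange(hsv,(105,120,40),(125,255,255))>0)&(Q[...,2]>40)&(Q[...,2]<110)&(np.hypot(Q[...,0],Q[...,1])<45)
    q=Q[b]; f=q[(q[:,0]>17)&(q[:,2]>70)]; co=np.polyfit(f[:,1],f[:,0],1); print('face: yaw err deg',np.degrees(co[0]).round(2),'x at y0',co[1].round(2),'y range',np.percentile(f[:,1],[1,99]).round(1))
    co=np.polyfit(f[:,2],f[:,0],1); print('tilt deg',np.degrees(co[0]).round(2)); t=q[q[:,0]<18]; print('top tool z',np.median(t[:,2]).round(1) if len(t) else None, 'bottom',np.percentile(f[:,2],99).round(1))
E
python3 -c "from lamp import *; lamp(); face()"
```

```text
14.6333 [610.4 158.7 283.3] yaw 9.25 tz [-2.2e-03 -2.0e-04 -1.0e+00] [ 0.   0.6 -1. ] [ 0.07  0.54  1.08 -0.    1.52  1.48]
wrist plug 1103 mean [628.1 161.6 208.9] min [621.1 148.4 190.3] max [631.4 174.4 217.3] rect [624.9 161. ] [10.7 28. ] 10.4
scene plug 191 mean [622.9 164.3 203.1] min [592.7 148.9 188.7] max [632.2 174.3 217.8] rect [612.4 159.2] [40. 28.] 8.3
side plug 207 mean [601.4 163.  203.9] min [587.3 141.5 188.9] max [626.4 171.8 218.5] rect [603.1 162.6] [47.7 26.8] 43.6
face: yaw err deg 0.15 x at y0 19.22 y range [-15.3  11.5]
tilt deg -0.17
top tool z 67.9 bottom 95.7
```

>>> move_arm(
  moves=[
    {"turn": [0,0,0],"translation": [0,0,0],"hand": 0},
    {"turn": [0,0,0],"translation": [0,0,15],"hand": 0},
    {"turn": [0,0,0],"translation": [0,0,25],"hand": 0},
    {"turn": [0,0,0],"translation": [0,0,20],"hand": 0},
    {"turn": [0,0,0],"translation": [0,0,8],"hand": 0},
    {"turn": [0,0,0],"translation": [0,0,0],"hand": 0},
    {"turn": [0,0,0],"translation": [0,0,0],"hand": 0},
    {"turn": [0,0,0],"translation": [0,0,0],"hand": 0},
    {"turn": [0,0,0],"translation": [0,0,0],"hand": 0},
  ],
)

```text
time_s: 15.53
eef_pos: [611.6, 157.4, 218.0]
ee_rot: [0.0, 0.997, 0.08, 0.001]
force: [-0.4, 0.1, -0.8]
grip_width: 0.383
grip_force: 44.7
```

```bash
python3 -c "from lamp import *; lamp(); face(); print(sense()['eef_pos'])
c=pickle.load(open('wristL.pkl','rb')); P=cloud(c)
m=(np.abs(P[...,2]-75)<2)&(np.hypot(P[...,0]-612,P[...,1]-157)<100)
r=cv2.minAreaRect(P[m][:,:2].astype(np.float32)); print('rim',m.sum(),np.round(r[0],1),np.round(r[1],1),round(r[2],1))
for n in ('scene','side'):
    c=pickle.load(open(n+'L.pkl','rb')); P=cloud(c)
    m=(np.abs(P[...,2]-75)<2.5)&(np.hypot(P[...,0]-612,P[...,1]-157)<100)
    r=cv2.minAreaRect(P[m][:,:2].astype(np.float32)); print(n,'rim',m.sum(),np.round(r[0],1),np.round(r[1],1),round(r[2],1))
"
```

```text
15.5333 [611.6 157.4 218. ] yaw 9.2 tz [ 2.4e-03  2.0e-04 -1.0e+00] [-0.4  0.1 -0.8] [0.07 0.57 1.19 0.   1.37 1.48]
wrist plug 1116 mean [629.5 160.2 143.9] min [622.5 146.8 125. ] max [632.9 173.1 152.3] rect [626.2 159.7] [10.9 27.7] 8.3
scene plug 125 mean [622.  165.  140.9] min [593.4 150.1 125.3] max [632.7 173.6 151.7] rect [616.6 166.6] [24.6 44.1] 57.4
side plug 150 mean [601.8 163.5 139. ] min [588.  141.  125.1] max [626.7 172.  151.7] rect [603.2 162.7] [46.8 26.4] 43.0
face: yaw err deg 0.12 x at y0 19.79 y range [-13.1  13.6]
tilt deg -0.03
top tool z 66.1 bottom 93.8
[611.29300821 157.47204682 217.21259326]
rim 3562 [611.4 157.4] [137.4 120.4] 9.1
scene rim 188 [615. 160.] [149.1 120.3] 10.0
side rim 348 [613.6 156.6] [142.2 123.2] 9.3
```

>>> move_arm(
  moves=[
    {"turn": [0,0,0],"translation": [1.4,0,10],"hand": 0},
    {"turn": [0,0,0],"translation": [0,0,14],"hand": 0},
    {"turn": [0,0,0],"translation": [0,0,12],"hand": 0},
    {"turn": [0,0,0],"translation": [0,0,7],"hand": 0},
    {"turn": [0,0,0],"translation": [0,0,3],"hand": 0},
    {"turn": [0,0,0],"translation": [0,0,0],"hand": 0},
    {"turn": [0,0,0],"translation": [0,0,0],"hand": 0},
    {"turn": [0,0,0],"translation": [0,0,0],"hand": 0},
    {"turn": [0,0,0],"translation": [0,0,0],"hand": 0},
    {"turn": [0,0,0],"translation": [0,0,0],"hand": 0},
  ],
)

```text
time_s: 16.52
eef_pos: [612.6, 157.7, 171.0]
ee_rot: [0.0, 0.997, 0.08, 0.0]
force: [0.6, -0.4, -0.9]
grip_width: 0.39
grip_force: 44.7
```

```bash
python3 -c "from lamp import *; lamp(); face(); s=sense(); print(s['eef_pos'],abs(s['dq']).max())
c=pickle.load(open('wristL.pkl','rb')); P=cloud(c)
m=(np.abs(P[...,2]-75)<2)&(np.hypot(P[...,0]-612,P[...,1]-157)<100)
r=cv2.minAreaRect(P[m][:,:2].astype(np.float32)); print('rim',m.sum(),np.round(r[0],1),np.round(r[1],1),round(r[2],1))
g=cv2.inRange(cv2.cvtColor(c['image'],cv2.COLOR_BGR2HSV),(45,100,40),(80,255,255))>0
q=P[g&(P[...,2]>90)]; x=(q[:,0]-611.4)*.987+(q[:,1]-157.4)*.16-70; co=np.polyfit(q[:,2]-78,x,1); print('cover angle',np.pi/2+np.arctan(co[0]),len(q))
"
```

```text
16.5167 [612.6 157.7 171. ] yaw 9.21 tz [ 8.e-04  1.e-04 -1.e+00] [ 0.6 -0.4 -0.9] [0.07 0.61 1.25 0.   1.27 1.48]
wrist plug 1156 mean [630.  160.7  95.6] min [618.5 147.   64.8] max [633.8 173.9 105.2] rect [623.7 163.7] [21.1 38.5] 34.9
scene none 0
side plug 159 mean [603.9 163.5  88.1] min [589.5 144.2  52.9] max [628.7 172.5 104. ] rect [609.5 160.8] [46.7 32.5] 31.3
face: yaw err deg -0.04 x at y0 19.54 y range [-13.2  13.7]
tilt deg -0.14
top tool z 66.6 bottom 94.8
[612.54017505 157.66185183 170.67673849] 0.002553422097027442
rim 4780 [612.4 157.5] [135.6 120.5] 9.1
cover angle 1.9147497735603283 46057
```

```bash
python3 -c "from rig import finish_job; print(finish_job())"
```

```text
the job is handed in; nothing more can be done
None
```

I handed the job in at about 16.5 s: the cover is swung back to about 1.91 rad, the spatula is lying on the bench, and the blue lamp is held upright, within about 1 mm of the socket's centre and squared up, its underside about 1 cm above the mouth. The judge's verdict was not returned, and I did not re-measure the other lamps, the bottles or the beaker at the end.

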